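# Clear two piles of chip boxes into their lot trays

### The job

The inspected chip boxes stand in two piles on the dark mat. Take the piles apart from the top, one box at a time, without tipping or dropping any, and set each box lid up in the middle of the tray whose colour matches its stripes, flat on the tray's floor inside the rim.

Things in the scene. Friction and masses are not known exactly. Their poses are not given: they have to be found in the camera images.
- red_box: Large flat rigid chip box, black base and clear lid, with a red stripe across each end of its lid: 92 mm long (own x), 62 mm wide (own y), 22 mm high. Origin: centre of its underside, z up. Loose, about 100 g; lies on a 2 mm mat, at the bottom of one pile.
- green_box: Large flat rigid chip box, black base and clear lid, with a green stripe across each end of its lid: 92 mm long (own x), 62 mm wide (own y), 22 mm high. Origin: centre of its underside, z up. Loose, about 100 g; lies on a 2 mm mat, at the bottom of the other pile.
- yellow_box: Medium flat rigid chip box, black base and clear lid, with a yellow stripe across each end of its lid: 70 mm long (own x), 50 mm wide (own y), 20 mm high. Origin: centre of its underside, z up. Loose, about 60 g; lies on either of the large boxes, with the white-striped box on top of it.
- blue_box: Medium flat rigid chip box, black base and clear lid, with a blue stripe across each end of its lid: 70 mm long (own x), 50 mm wide (own y), 20 mm high. Origin: centre of its underside, z up. Loose, about 60 g; lies on the large box that the yellow-striped one is not on.
- white_box: Small flat rigid chip box, black base and clear lid, with a white stripe across each end of its lid: 46 mm long (own x), 38 mm wide (own y), 18 mm high. Origin: centre of its underside, z up. Loose, about 30 g; lies on the yellow-striped box, the top of the taller pile.
- red_tray: Shallow red plastic tray, fixed to the bench, for the box with red stripes: flat floor 116 mm (own x) by 86 mm (own y), its top 3 mm above the tray's underside, inside a rim 4 mm thick whose top is 7 mm above the tray's underside. Origin: centre of the underside, at bench height. Takes the box lengthwise with 12 mm play all round; a small dark card holder sits outside its -x rim.
- green_tray: Shallow green plastic tray, fixed to the bench, for the box with green stripes: flat floor 116 mm (own x) by 86 mm (own y), its top 3 mm above the tray's underside, inside a rim 4 mm thick whose top is 7 mm above the tray's underside. Origin: centre of the underside, at bench height. Takes the box lengthwise with 12 mm play all round; a small dark card holder sits outside its -x rim.
- yellow_tray: Shallow yellow plastic tray, fixed to the bench, for the box with yellow stripes: flat floor 94 mm (own x) by 74 mm (own y), its top 3 mm above the tray's underside, inside a rim 4 mm thick whose top is 7 mm above the tray's underside. Origin: centre of the underside, at bench height. Takes the box lengthwise with 12 mm play all round; a small dark card holder sits outside its -x rim.
- blue_tray: Shallow blue plastic tray, fixed to the bench, for the box with blue stripes: flat floor 94 mm (own x) by 74 mm (own y), its top 3 mm above the tray's underside, inside a rim 4 mm thick whose top is 7 mm above the tray's underside. Origin: centre of the underside, at bench height. Takes the box lengthwise with 12 mm play all round; a small dark card holder sits outside its -x rim.
- white_tray: Shallow white plastic tray, fixed to the bench, for the box with white stripes: flat floor 70 mm (own x) by 62 mm (own y), its top 3 mm above the tray's underside, inside a rim 4 mm thick whose top is 7 mm above the tray's underside. Origin: centre of the underside, at bench height. Takes the box lengthwise with 12 mm play all round; a small dark card holder sits outside its -x rim.
There are look-alikes about, which are no part of the job. What is shaped like the red_box but pink is not meant.

How it is judged:
At the end, for the whole second after the job is handed in: Every box lies flat (tilt under 0.06 rad, lid up) on the floor of the tray of its own colour, inside the rim (underside under 4.5 mm above the tray's underside), centre within 20 mm of the tray's centre, let go and at rest (horizontal distance between red_box and red_tray below 0.02 m and z of red_box in the frame of red_tray below 0.0045 m and angle between each of red_box, green_box, yellow_box, blue_box, white_box's own z axis and vertical below 0.06 rad and linear speed of each of red_box, green_box, yellow_box, blue_box, white_box below 0.01 m/s and angular speed of each of red_box, green_box, yellow_box, blue_box, white_box below 0.1 rad/s and contact force between each of red_box, green_box, yellow_box, blue_box, white_box and the fingers below 0.05 N and horizontal distance between green_box and green_tray below 0.02 m and z of green_box in the frame of green_tray below 0.0045 m and horizontal distance between yellow_box and yellow_tray below 0.02 m and z of yellow_box in the frame of yellow_tray below 0.0045 m and horizontal distance between blue_box and blue_tray below 0.02 m and z of blue_box in the frame of blue_tray below 0.0045 m and horizontal distance between white_box and white_tray below 0.02 m and z of white_box in the frame of white_tray below 0.0045 m); the robot touches nothing.
It fails at once if a box is tipped more than about 23 degrees (its chips would shift) (angle between any of red_box, green_box, yellow_box, blue_box, white_box's own z axis and vertical above 0.4 rad).
It fails at once if a box is carried or dragged more than 40 mm with another box still on top of it ((distance of red_box from where it was at the start of the episode above 0.04 m and horizontal distance between yellow_box and red_box below 0.04 m and z of yellow_box in the frame of red_box between 0.018 and 0.026 m) or (distance of red_box from where it was at the start of the episode above 0.04 m and horizontal distance between blue_box and red_box below 0.04 m and z of blue_box in the frame of red_box between 0.018 and 0.026 m) or (distance of green_box from where it was at the start of the episode above 0.04 m and horizontal distance between yellow_box and green_box below 0.04 m and z of yellow_box in the frame of green_box between 0.018 and 0.026 m) or (distance of green_box from where it was at the start of the episode above 0.04 m and horizontal distance between blue_box and green_box below 0.04 m and z of blue_box in the frame of green_box between 0.018 and 0.026 m) or (distance of yellow_box from where it was at the start of the episode above 0.04 m and horizontal distance between white_box and yellow_box below 0.04 m and z of white_box in the frame of yellow_box between 0.016 and 0.024 m)).
It fails at once if a box is let fall from more than about 25 mm (it moves faster than 0.7 m/s while nothing grips it) ((linear speed of red_box above 0.7 m/s and contact force between red_box and the fingers below 0.05 N) or (linear speed of green_box above 0.7 m/s and contact force between green_box and the fingers below 0.05 N) or (linear speed of yellow_box above 0.7 m/s and contact force between yellow_box and the fingers below 0.05 N) or (linear speed of blue_box above 0.7 m/s and contact force between blue_box and the fingers below 0.05 N) or (linear speed of white_box above 0.7 m/s and contact force between white_box and the fingers below 0.05 N)).
It also fails if it takes over 125 s, if anything falls off the work surface, if the arm or the gripper's body presses on something with over 40 N, if the wrist force passes 120 N, or if a joint passes its speed limit or range.

### The arm

A 6-joint arm with a two-finger parallel gripper is mounted at the origin on the work surface. World frame = base frame: x ahead of the robot, y to its left, z up, the work surface at z = 0. Lengths are in m, angles in rad, forces in N, time in s.
With the tool pointing down it reaches from about 0.325 to 0.9 m from the base axis. Payload 3.5 kg.
Tool frame: the origin (TCP) lies between the finger pads; the fingertips stand 22 mm ahead of it and the grasp point (between the pads) lies 3 mm ahead of it; z points along the fingers, y is the line along which they close (so a half turn about z gives the same grasp; the last joint's range is limited). The gripper opens to 85 mm and grips with 20 to 120 N. Pads are 22 mm wide; open, the fingers measure 114 mm over their backs; the gripper's body (76 mm by 85 mm) begins 54 mm behind the grasp point. The pads swing forward as they close: fully open they stand 13 mm farther back than shut.
Start: joints at [-1.45, 0.276, -0.026, 1.268, 0, 1.467], TCP at [0.139, -0.609, 0.253] pointing down, gripper open.
Joint ranges: [-3.12, 3.12], [-0.85, 1.88], [-1.08, 1.24], [-1.95, 2.15], [-1.57, 1.53], [-3.14, 3.14]. Speed limits (rad/s): [2.57, 2.57, 3.14, 3.14, 3.14, 3.14].

### API

Orientations are given as a 3x3 rotation matrix whose columns are the frame's x, y, z axes.
In Python, from plant import status, vision, manip gives the robot as it stands.
- The arm moves only by the tool apply_moves, never from a script. Its argument "series" is a list of rows, each a list of 3 entries, a list of its own where there are three numbers: the shift along the tool's x, y, z in m, then the turn, a rotation vector about the tool's x, y, z in rad, then the finger opening in m, from 0 to 0.0854. In form: [[[x, y, z], [ax, ay, az], hand], ...]. A call has 1 to 10 rows; each row shifts and turns the commanded pose from where the row before left it, along the tool's axes as they then stand; what a row does not reach is not made up. A row lasts 1/12 s, in which the tool goes at most 41.7 mm and 7.16 degrees, less where a joint would pass 70% of its speed; a pose out of reach is approached as far as the arm can. A call with a gripper value outside its range is refused whole. The fingers move at their own pace and stop on an object; "squeeze" is the grip in N (left out, the last holds). Time passes only in rows, so rows that do not move let the fingers close. It gives the time, the measured TCP pose, the force, the opening and the grip force at its end, in the units of the state.
- status.sense(): the state, without advancing time (a new reading comes with each control period).
- vision.read_camera(name): name is "side" or "top" or "wrist"; returns the picture (420x560x3 uint8, red, green, blue); there is no depth.
- vision.camera_params(name): a dict with "K" (3x3 intrinsics, pixels), "rvec" (rotation vector, rad) and "tvec" (3), from world to camera coordinates, as OpenCV has them; the wrist camera has in their place "mount" (4x4, takes a point from camera to tool coordinates, whose origin is the TCP and whose axes are the flange's). Camera axes: x right, y down, z forward; pixel columns grow to the right and rows downward; lengths in m; the calibration is good to about 2 mm. A picture is of the moment at which its call begins: read the wrist's pose just before it. camera_params takes no time and is no camera call.
- manip.close_job(): hands the job in; it is judged then, once.
Trained networks look in the newest picture that a camera, given by its name, has taken for a name from the list of things; names that differ only in an ending like _2 or _b are one class to them, and where a whole thing is asked for, a point or a joint stands for the part that bears it (a point fixed in the world has none). Each returns a list of dicts, best first, with "p" (0 to 1); they miss things now and then, are a little off and sometimes report something else, mostly with a low value. They report only what shows in the picture. A call takes as long as a camera call. They do not tell look-alikes from the thing itself.
- vision.look_for(target, camera): "location" ([x, y, z] in m, in world coordinates, good to about 4 mm: the middle of the surface that is visible of it).
The state is a dict: "t": time; "joints": joint angles; "dq": joint speeds; "joint_efforts": joint torques, N m; "ee_pos": TCP position; "tcp_rot": TCP orientation; "wrist_force": force on the tool from outside, world axes, zero at the start; "torque": the same for the moment, N m; "width": finger opening in m; "grasp_force": force on a finger pad.
Only numpy, scipy, OpenCV 4.12 (cv2) and the standard library are available. Lean on these libraries where they do the work, as an engineer would, in place of code of your own. Each camera call takes 0.05 s, during which the arm holds its last target. There are 200 camera calls.

## Working session

There is one attempt and no reset: what is moved stays moved. The work goes in short steps, Python scripts to look and compute and a tool call to move; the robot and the scene stay as the last step left them, time stands still between calls to the robot, and variables do not carry over. Pictures are saved under pics/ and viewed, at most 14 in all, crops included, and the job is handed in when it is done.

Besides the shell and the picture viewer there is one more tool, called after "Call:" by a JSON object that holds its "api" and its "payload". apply_moves: Moves the arm, as the interface text tells. Its arguments: {"type":"object","properties":{"series":{"type":"array"},"squeeze":{"type":"number"}},"required":["series"]}

```bash
ls; mkdir -p pics; python3 - <<'E'
from plant import status, vision
import cv2, numpy as np
for n in ["top","side"]:
    im=vision.read_camera(n); cv2.imwrite(f"pics/{n}0.png",im[:,:,::-1])
    p=vision.camera_params(n); print(n,{k:np.round(v,4).tolist() for k,v in p.items()})
p=vision.camera_params("wrist"); print({k:np.round(v,4).tolist() for k,v in p.items()})
s=status.sense(); print({k:np.round(v,3).tolist() for k,v in s.items()})
E
```

```text
pics
top {'K': [[464.7093, 0.0, 269.0202], [0.0, 464.7093, 203.3757], [0.0, 0.0, 1.0]], 'rvec': [2.23, -2.1758, 0.0754], 'tvec': [-0.0232, 0.4797, 1.2402]}
side {'K': [[454.041, 0.0, 273.8844], [0.0, 454.041, 209.3444], [0.0, 0.0, 1.0]], 'rvec': [0.4628, -2.7453, 1.1193], 'tvec': [0.4446, 0.1575, 1.1267]}
{'K': [[313.7957, 0.0, 273.7715], [0.0, 313.7957, 211.3409], [0.0, 0.0, 1.0]], 'mount': [[0.0003, -0.9532, -0.3022, 0.078], [1.0, 0.0001, 0.0005, -0.0009], [-0.0004, -0.3022, 0.9532, -0.1213], [0.0, 0.0, 0.0, 1.0]]}
{'t': 0.1, 'joints': [-1.45, 0.277, -0.028, 1.268, 0.0, 1.467], 'dq': [-0.001, -0.001, 0.004, 0.001, -0.0, -0.002], 'joint_efforts': [-0.0, -44.671, 29.613, 0.008, -0.0, 0.0], 'ee_pos': [0.139, -0.609, 0.252], 'tcp_rot': [[0.975, 0.222, -0.0], [0.222, -0.975, 0.002], [0.0, -0.002, -1.0]], 'wrist_force': [-0.134, 0.225, 0.805], 'torque': [-0.002, -0.024, -0.0], 'grasp_force': 0.0, 'width': 0.085}
```

View pics/top0.png

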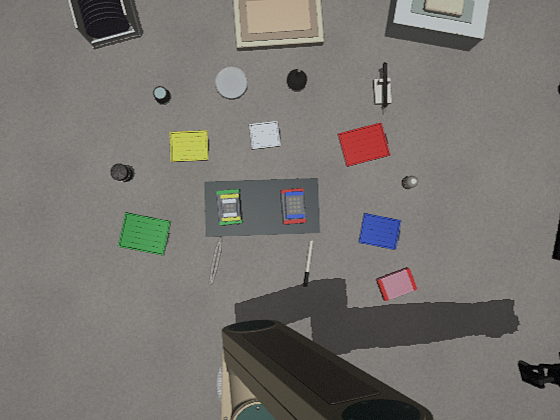

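View pics/side0.png

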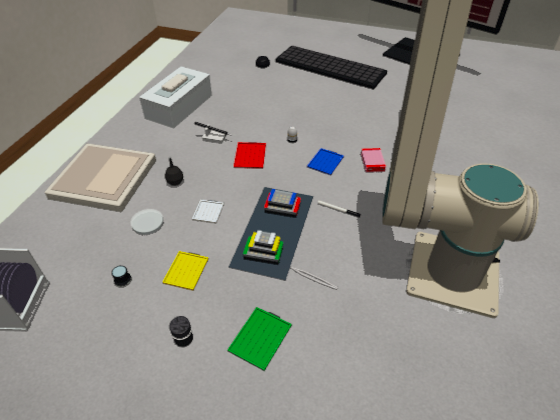

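```bash
cat > h.py <<'E'
import cv2, numpy as np
from plant import status, vision
def cam(n):
    p=vision.camera_params(n); R=cv2.Rodrigues(np.array(p["rvec"],float))[0]
    return np.array(p["K"]),R,np.array(p["tvec"],float).ravel()
def wcam(s):
    p=vision.camera_params("wrist"); M=np.array(p["mount"]); T=np.eye(4); T[:3,:3]=s["tcp_rot"]; T[:3,3]=s["ee_pos"]
    C=np.linalg.inv(T@M); return np.array(p["K"]),C[:3,:3],C[:3,3]
def proj(c,P):
    K,R,t=c; q=(np.atleast_2d(P)@R.T+t)@K.T; return q[:,:2]/q[:,2:]
def onz(c,uv,z):
    K,R,t=c; uv=np.atleast_2d(uv); d=(np.c_[uv,np.ones(len(uv))]@np.linalg.inv(K).T)@R; o=-R.T@t
    return o+d*((z-o[2])/d[:,2])[:,None]
def hue(im,col):
    h=cv2.cvtColor(im,cv2.COLOR_RGB2HSV); H,S,V=[h[...,i].astype(int) for i in range(3)]
    if col=="white": return ((S<40)&(V>170)).astype(np.uint8)
    c=dict(red=0,yellow=30,green=60,blue=116)[col]; d=np.abs((H-c+90)%180-90)
    return ((d<10)&(S>120)&(V>60)).astype(np.uint8)
def rect(P):
    "centre, long-axis angle, sizes of an xy point set"
    (c,s,a)=cv2.minAreaRect((P*1000).astype(np.float32)); a=a if s[0]>=s[1] else a+90
    a=(a+90)%180-90
    return np.round(c,1),round(a,1),np.round(sorted(s),1)
def view(c,im,x0,x1,y0,y1,z,k):
    "rectified view, rows down = -x, cols right = -y, k px per mm"
    K,R,t=c; H=K@np.c_[R[:,:2],R[:,2]*z+t]
    A=np.array([[0,-.001/k,x1],[-.001/k,0,y1],[0,0,1]])
    return cv2.warpPerspective(im,np.linalg.inv(H@A),(int((y1-y0)*1000*k),int((x1-x0)*1000*k)),flags=cv2.INTER_CUBIC)
E
python3 - <<'E'
from h import *
c=cam("top"); im=cv2.imread("pics/top0.png")[:,:,::-1].copy()
for n,uv in dict(yellow=(189,146),white=(265,135),red=(364,144),green=(145,234),blue=(380,231)).items():
    m=hue(im,n); _,l,st,_=cv2.connectedComponentsWithStats(m); k=l[uv[1]-12:uv[1]+12,uv[0]-12:uv[0]+12]; k=np.bincount(k[k>0]).argmax()
    ys,xs=np.where(l==k); P=onz(c,np.c_[xs,ys].astype(float),.006)
    print(n,rect(P[:,:2]),onz(c,[[xs.mean(),ys.mean()]],.005)[0].round(3))
print(onz(c,[[229,208],[293,206],[397,284]],.03).round(3))
for n in ["red","green","yellow","blue","white"]:
  for cn in (["top"]):
    for r in vision.look_for(n+"_box",cn)[:3]+vision.look_for(n+"_tray",cn)[:2]: print(n,cn,np.round(r["location"],3),round(r["p"],2),proj(c,r["location"]).round(0))
cr=np.hstack([cv2.resize(im[178:238,200:260],(390,390),interpolation=cv2.INTER_CUBIC),cv2.resize(im[178:238,263:323],(390,390),interpolation=cv2.INTER_CUBIC)])
cv2.imwrite("pics/crop.png",cr[:,:,::-1])
E
```

```text
yellow (array([632.7, 210.9]), -86.0, array([ 81.9, 100.9])) [0.633 0.211 0.005]
white (array([668.7,   6. ]), -81.4, array([68.7, 78.4])) [0.668 0.006 0.005]
red (array([ 650.1, -267.1]), -73.9, array([ 93.8, 125.3])) [ 0.65  -0.267  0.005]
green (array([391. , 322.5]), 80.1, array([ 92.9, 122.8])) [0.391 0.323 0.005]
blue (array([ 412.9, -313.5]), 80.1, array([ 81.5, 103.4])) [ 0.413 -0.313  0.005]
[[ 0.464  0.095  0.03 ]
 [ 0.474 -0.075  0.03 ]
 [ 0.274 -0.355  0.03 ]]
red top [ 0.462 -0.064  0.024] 0.73 [[289. 210.]]
red top [ 0.274 -0.359  0.021] 0.69 [[398. 283.]]
red top [ 0.649 -0.266  0.004] 0.89 [[363. 144.]]
green top [0.476 0.103 0.025] 0.54 [[226. 204.]]
green top [ 0.648 -0.271  0.007] 0.31 [[365. 144.]]
green top [0.39  0.323 0.005] 0.79 [[144. 234.]]
yellow top [0.47  0.081 0.046] 0.67 [[234. 206.]]
yellow top [ 0.474 -0.078  0.045] 0.53 [[295. 206.]]
blue top [ 0.474 -0.078  0.047] 0.82 [[295. 206.]]
blue top [ 0.408 -0.318  0.002] 0.93 [[381. 233.]]
white top [ 0.408 -0.318  0.003] 0.6 [[381. 233.]]
white top [0.46  0.089 0.06 ] 0.57 [[230. 209.]]
white top [0.392 0.321 0.   ] 0.22 [[145. 233.]]
```

View pics/crop.png

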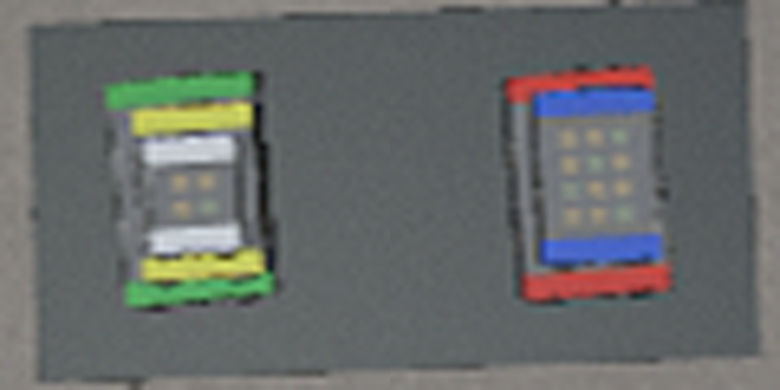

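The crop shows the left pile, green, yellow and white from the bottom up, at top pixel (229,208), and the right pile, red and blue, at (295,206).

Possible mix-ups:
- **Pink box:** at (398,283), it could be taken for the red box. Red is the bottom of the right pile, so I'm ignoring the pink one.
- **White tray:** at (265,135), against the grey round lid at (231,83).

Next I'm turning the tool and hovering for a close look with the wrist camera.

Call:
{"api": "apply_moves", "payload": {"series": [[[0,0,0],[0,0,-0.12],0.085],[[0,0,0],[0,0,-0.12],0.085],[[0,0,0],[0,0,-0.12],0.085],[[0,0,0],[0,0,-0.12],0.085],[[0,0,0],[0,0,-0.12],0.085],[[0,0,0],[0,0,-0.12],0.085],[[0,0,0],[0,0,-0.12],0.085],[[0,0,0],[0,0,-0.12],0.085],[[0,0,0],[0,0,-0.12],0.085],[[0,0,0],[0,0,-0.12],0.085]], "squeeze": 30}}

```text
t: 1.43
ee_pos: [0.1387, -0.6094, 0.2534]
tcp_rot: [[0.141, 0.99, 0.0], [0.99, -0.141, -0.0], [-0.0, 0.0, -1.0]]
wrist_force: [0.1, -0.1, 0.2]
width: 0.0847
grasp_force: 0.0
```

Call:
{"api": "apply_moves", "payload": {"series": [[[0,0,0],[0,0,-0.12],0.085],[[0,0,0],[0,0,-0.12],0.085],[[0,0,0],[0,0,-0.12],0.085],[[0,0,0],[0,0,-0.12],0.085],[[0,0,0],[0,0,-0.12],0.085],[[0,0,0],[0,0,-0.12],0.085],[[0,0,0],[0,0,-0.12],0.085],[[0,0,0],[0,0,-0.12],0.085],[[0,0,0],[0,0,-0.12],0.085],[[0,0,0],[0,0,-0.12],0.085]]}}

```text
t: 2.27
ee_pos: [0.1387, -0.6094, 0.2534]
tcp_rot: [[-0.872, 0.49, 0.0], [0.49, 0.872, -0.0], [-0.0, -0.0, -1.0]]
wrist_force: [-0.1, -0.5, 0.9]
width: 0.0849
grasp_force: 0.0
```

Call:
{"api": "apply_moves", "payload": {"series": [[[0,0,0],[0,0,-0.12],0.085],[[0,0,0],[0,0,-0.12],0.085],[[0,0,0],[0,0,-0.12],0.085],[[0,0,0],[0,0,-0.12],0.085],[[0,0,0],[0,0,-0.12],0.085]]}}

```text
t: 2.68
ee_pos: [0.1387, -0.6094, 0.2534]
tcp_rot: [[-0.996, -0.088, -0.0], [-0.088, 0.996, -0.0], [0.0, -0.0, -1.0]]
wrist_force: [-0.5, -0.4, -0.8]
width: 0.0851
grasp_force: 0.0
```

Call:
{"api": "apply_moves", "payload": {"series": [[[-0.0187,0.0316,0.002],[0,0,0],0.085],[[-0.0187,0.0316,0.002],[0,0,0],0.085],[[-0.0187,0.0316,0.002],[0,0,0],0.085],[[-0.0187,0.0316,0.002],[0,0,0],0.085],[[-0.0187,0.0316,0.002],[0,0,0],0.085],[[-0.0187,0.0316,0.002],[0,0,0],0.085],[[-0.0187,0.0316,0.002],[0,0,0],0.085],[[-0.0187,0.0316,0.002],[0,0,0],0.085],[[-0.0187,0.0316,0.002],[0,0,0],0.085],[[-0.0187,0.0316,0.002],[0,0,0],0.085]]}}

```text
t: 3.52
ee_pos: [0.2995, -0.2776, 0.2335]
tcp_rot: [[-0.997, -0.081, 0.001], [-0.081, 0.997, -0.001], [-0.001, -0.001, -1.0]]
wrist_force: [0.9, 0.2, 0.6]
width: 0.085
grasp_force: 0.0
```

Call:
{"api": "apply_moves", "payload": {"series": [[[-0.0187,0.0316,0.002],[0,0,0],0.085],[[-0.0187,0.0316,0.002],[0,0,0],0.085],[[-0.0187,0.0316,0.002],[0,0,0],0.085],[[-0.0187,0.0316,0.002],[0,0,0],0.085],[[-0.0187,0.0316,0.002],[0,0,0],0.085],[[-0.0187,0.0316,0.002],[0,0,0],0.085],[[-0.0187,0.0316,0.002],[0,0,0],0.085],[[-0.0187,0.0316,0.002],[0,0,0],0.085],[[-0.0187,0.0316,0.002],[0,0,0],0.085],[[-0.0187,0.0316,0.002],[0,0,0],0.085]]}}

```text
t: 4.35
ee_pos: [0.4601, 0.0531, 0.2136]
tcp_rot: [[-0.997, -0.083, 0.001], [-0.083, 0.997, -0.0], [-0.001, -0.0, -1.0]]
wrist_force: [1.3, -0.6, -0.2]
width: 0.0848
grasp_force: 0.0
```

```bash
python3 - <<'E'
from h import *
s=status.sense(); im=vision.read_camera("wrist"); cv2.imwrite("pics/w1.png",im[:,:,::-1]); np.save("w1.npy",{k:s[k] for k in("ee_pos","tcp_rot")},allow_pickle=True)
print(s["t"],np.round(s["ee_pos"],4),np.round(s["tcp_rot"],3).tolist(),np.round(s["joints"],2))
E
```

```text
4.35 [0.4601 0.0531 0.2136] [[-0.997, -0.083, 0.001], [-0.083, 0.997, -0.0], [-0.001, -0.0, -1.0]] [-0.02  0.01 -0.42  1.14 -0.   -0.11]
```

View pics/w1.png

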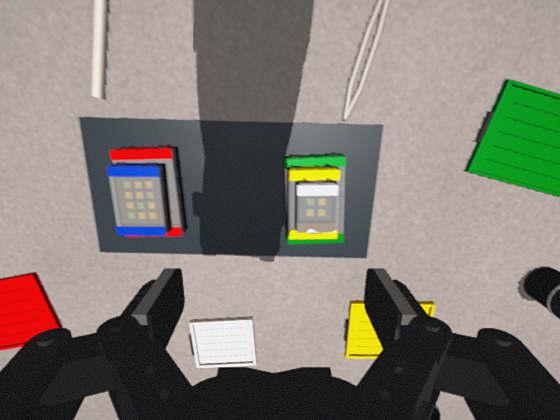

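Wrist view: red and blue pile at (145,193), green, yellow and white pile at (317,200), and the open fingertips near (180,270) and (370,270). Next I'm measuring the white box and the fingertip depth.

```bash
cat >> h.py <<'E'
TOP=dict(white=.062,yellow=.044,blue=.044,green=.024,red=.024)
def box(im,c,col,near,z,r=.06):
    ys,xs=np.where(hue(im,col)); P=onz(c,np.c_[xs,ys].astype(float),z)[:,:2]
    P=P[np.hypot(*(P-near).T)<r]; return rect(P),len(P)
E
python3 - <<'E'
from h import *
s=np.load("w1.npy",allow_pickle=True).item(); c=wcam(s); im=cv2.imread("pics/w1.png")[:,:,::-1].copy()
t=cam("top"); ti=cv2.imread("pics/top0.png")[:,:,::-1].copy()
for col,n in dict(white=(.464,.09),yellow=(.464,.09),green=(.464,.09),blue=(.474,-.076),red=(.474,-.076)).items():
    print(col,"wrist",box(im,c,col,n,TOP[col],.035 if col=="white" else .06),"top",box(ti,t,col,n,TOP[col],.035 if col=="white" else .06))
T=np.eye(4);T[:3,:3]=s["tcp_rot"];T[:3,3]=s["ee_pos"]
for z in(.0,.005,.01,.015,.02,.025): print(z,proj(c,[(T@[x,.0425*q,z,1])[:3] for q in(-1,1) for x in (-.011,.011)]).round(0).tolist())
v=im[140:280,60:400]; cv2.imwrite("pics/w1c.png",cv2.resize(v,(780,321),interpolation=cv2.INTER_CUBIC)[:,:,::-1])
E
```

```text
white wrist ((array([462.9,  91.3]), 5.3, array([42.8, 48.7])), 731) top ((array([464.4,  92.6]), 5.7, array([34., 46.])), 97)
yellow wrist ((array([465. ,  92.8]), 5.5, array([49. , 73.4])), 1047) top ((array([466.3,  90. ]), 4.5, array([47. , 69.2])), 122)
green wrist ((array([467.5,  96.6]), 7.1, array([60.8, 94.5])), 863) top ((array([468.7,  95.2]), 7.2, array([56.8, 90.6])), 119)
blue wrist ((array([476.6, -77.1]), 4.6, array([50.2, 72.1])), 1102) top ((array([476.4, -78. ]), 3.8, array([47.8, 68.9])), 133)
red wrist ((array([474. , -74.7]), 6.3, array([62.6, 94.5])), 940) top ((array([475. , -75.6]), 5.4, array([59.4, 92.3])), 137)
0.0 [[178.0, 315.0], [173.0, 272.0], [365.0, 315.0], [370.0, 272.0]]
0.005 [[181.0, 308.0], [177.0, 266.0], [362.0, 309.0], [367.0, 266.0]]
0.01 [[184.0, 302.0], [180.0, 261.0], [360.0, 302.0], [364.0, 261.0]]
0.015 [[187.0, 296.0], [183.0, 256.0], [357.0, 297.0], [361.0, 256.0]]
0.02 [[189.0, 291.0], [186.0, 252.0], [355.0, 291.0], [358.0, 252.0]]
0.025 [[192.0, 286.0], [188.0, 248.0], [352.0, 286.0], [356.0, 248.0]]
```

View pics/w1c.png

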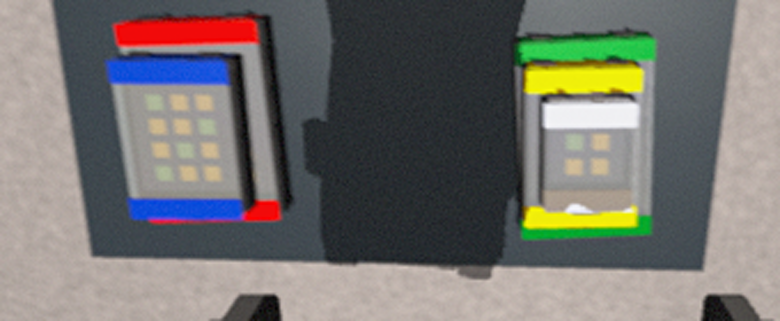

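Call:
{"api": "apply_moves", "payload": {"series": [[[-0.0037,0.0192,0],[0,0,-0.01],0.062],[[-0.0037,0.0192,0],[0,0,0],0.062],[[0,0,0.03],[0,0,0],0.062],[[0,0,0.03],[0,0,0],0.062],[[0,0,0.03],[0,0,0],0.062],[[0,0,0.03],[0,0,0],0.062],[[0,0,0.012],[0,0,0],0.062],[[0,0,0.012],[0,0,0],0.062],[[0,0,0],[0,0,0],0.062],[[0,0,0],[0,0,0],0.062]], "squeeze": 25}}

```text
t: 5.23
ee_pos: [0.4631, 0.09, 0.069]
tcp_rot: [[-0.996, -0.092, -0.001], [-0.092, 0.996, -0.0], [0.001, 0.0, -1.0]]
wrist_force: [-0.1, -0.5, 0.6]
width: 0.0616
grasp_force: 0.0
```

Call:
{"api": "apply_moves", "payload": {"series": [[[0,0,0],[0,0,0],0.05],[[0,0,0],[0,0,0],0.045],[[0,0,0],[0,0,0],0.04],[[0,0,0],[0,0,0],0.03],[[0,0,0],[0,0,0],0.03],[[0,0,0],[0,0,0],0.03],[[0,0,0],[0,0,0],0.03],[[0,0,0],[0,0,0],0.03]]}}

```text
t: 5.9
ee_pos: [0.4648, 0.0901, 0.0706]
tcp_rot: [[-0.996, -0.092, 0.003], [-0.092, 0.996, 0.0], [-0.003, -0.0, -1.0]]
wrist_force: [0.2, 0.9, 6.4]
width: 0.0373
grasp_force: 26.6
```

```bash
python3 - <<'E'
from h import *
s=status.sense(); print(np.round(s["ee_pos"],4),s["width"],s["grasp_force"],s["wrist_force"])
im=vision.read_camera("wrist"); si=vision.read_camera("side")
cv2.imwrite("pics/w2.png",np.hstack([cv2.resize(im[150:420,130:430],(400,360)),cv2.resize(si[180:270,220:320],(400,360))])[:,:,::-1])
E
```

```text
[0.4648 0.0901 0.0706] 0.037317654433465845 26.602146327495575 [0.20199264 0.89874142 6.3505163 ]
```

View pics/w2.png

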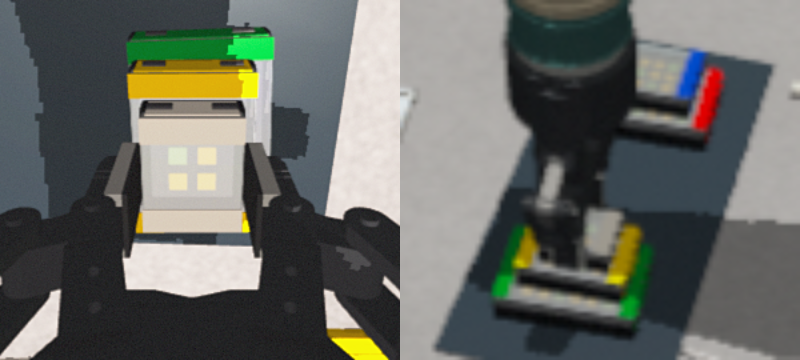

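Left: the pads hold the white box squarely, at about crop (190,170). Right: the fingers sit on the tall pile. The wrist force rose by 6 N, so I'm checking the tip depth and then lifting a little.

Call:
{"api": "apply_moves", "payload": {"series": [[[0,0,-0.01],[0,0,0],0.03],[[0,0,-0.02],[0,0,0],0.03],[[0,0,-0.03],[0,0,0],0.03],[[0,0,-0.03],[0,0,0],0.03],[[0,0,-0.03],[0,0,0],0.03],[[0,0,-0.03],[0,0,0],0.03],[[0,0,0],[0,0,0],0.03],[[0,0,0],[0,0,0],0.03]]}}

```text
t: 6.67
ee_pos: [0.4651, 0.0902, 0.222]
tcp_rot: [[-0.996, -0.092, 0.005], [-0.092, 0.996, 0.0], [-0.005, -0.0, -1.0]]
wrist_force: [-0.2, 0.2, -0.3]
width: 0.0374
grasp_force: 25.9
```

```bash
python3 - <<'E'
from h import *
s=status.sense(); print(s["t"],np.round(s["ee_pos"],4),np.round(s["tcp_rot"],3).tolist(),s["width"],s["grasp_force"],s["wrist_force"])
c=wcam(s);im=vision.read_camera("wrist"); cv2.imwrite("pics/w3.png",cv2.resize(im[130:330,100:440],(800,470))[:,:,::-1])
T=np.eye(4);T[:3,:3]=s["tcp_rot"];T[:3,3]=s["ee_pos"]
for z in(.01,.015,.02,.025,.03): print(z,proj(c,[(T@[x,.0188*q,z,1])[:3] for q in(-1,1) for x in (-.011,.011)]).round(0).tolist())
for h in (.0,.005,.01): print("boxtop",h,proj(c,[(T@[x,.019*q,h,1])[:3] for q in(-1,1) for x in (-.023,.023)]).round(0).tolist())
for col,n in dict(yellow=(.465,.092),green=(.468,.096),blue=(.474,-.076),red=(.474,-.076)).items(): print(col,box(im,c,col,n,TOP[col]))
E
```

```text
6.6667 [0.4651 0.0902 0.222 ] [[-0.996, -0.092, 0.005], [-0.092, 0.996, 0.0], [-0.005, -0.0, -1.0]] 0.037374754667883196 25.89174896478653 [-0.22640073  0.20821841 -0.30254267]
0.01 [[233.0, 302.0], [231.0, 261.0], [311.0, 302.0], [312.0, 261.0]]
0.015 [[234.0, 296.0], [232.0, 256.0], [309.0, 297.0], [311.0, 256.0]]
0.02 [[235.0, 291.0], [234.0, 252.0], [308.0, 291.0], [310.0, 252.0]]
0.025 [[236.0, 286.0], [235.0, 248.0], [307.0, 286.0], [309.0, 248.0]]
0.03 [[237.0, 281.0], [236.0, 244.0], [307.0, 281.0], [308.0, 244.0]]
boxtop 0.0 [[231.0, 337.0], [226.0, 246.0], [313.0, 337.0], [317.0, 246.0]]
boxtop 0.005 [[232.0, 330.0], [228.0, 241.0], [311.0, 330.0], [315.0, 241.0]]
boxtop 0.01 [[233.0, 323.0], [229.0, 237.0], [310.0, 323.0], [314.0, 237.0]]
yellow ((array([463.5,  91.3]), 5.7, array([47.9, 70.8])), 962)
green ((array([463. ,  95.4]), 7.2, array([60.2, 85.4])), 572)
blue ((array([475.6, -77.2]), 4.5, array([51.6, 71.9])), 1073)
red ((array([473.6, -75.3]), 5.3, array([63.9, 93.9])), 944)
```

View pics/w3.png

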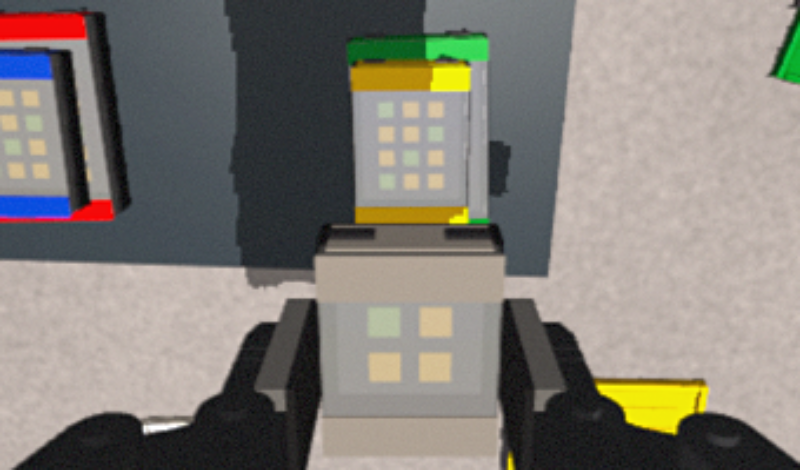

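The white box hangs level and centred, with its near edge at crop row 253 and its underside about 27 mm below the TCP. The pile beneath hasn't moved. Now carrying it to the white tray.

Call:
{"api": "apply_moves", "payload": {"series": [[[0,0,0],[0,0,0.12],0.03],[[0,0,0],[0,0,0.12],0.03],[[0,0,0],[0,0,0.12],0.03],[[0,0,0],[0,0,0.12],0.03],[[0,0,0],[0,0,0.12],0.03],[[0,0,0],[0,0,0.12],0.03],[[0,0,0],[0,0,0.12],0.03],[[0,0,0],[0,0,0.12],0.03],[[0,0,0],[0,0,0.12],0.03],[[0,0,0],[0,0,0.12],0.03]]}}

```text
t: 7.55
ee_pos: [0.4618, 0.09, 0.2172]
tcp_rot: [[-0.441, 0.897, -0.004], [0.897, 0.441, -0.0], [0.002, -0.004, -1.0]]
wrist_force: [-1.0, 0.8, -0.4]
width: 0.0372
grasp_force: 25.9
```

Call:
{"api": "apply_moves", "payload": {"series": [[[0,0,0],[0,0,0.12],0.03],[[0,0,0],[0,0,0.12],0.03],[[0,0,0],[0,0,0.073],0.03],[[-0.0142,0.0236,0],[0,0,0],0.03],[[-0.0142,0.0236,0],[0,0,0],0.03],[[-0.0142,0.0236,0],[0,0,0],0.03],[[-0.0142,0.0236,0],[0,0,0],0.03],[[-0.0142,0.0236,0],[0,0,0],0.03],[[-0.0142,0.0236,0],[0,0,0],0.03],[[-0.0142,0.0236,0],[0,0,0],0.03]]}}

```text
t: 8.38
ee_pos: [0.6412, 0.016, 0.2166]
tcp_rot: [[-0.149, 0.989, -0.005], [0.989, 0.149, 0.0], [0.001, -0.005, -1.0]]
wrist_force: [0.9, 0.0, 0.2]
width: 0.0371
grasp_force: 25.9
```

Call:
{"api": "apply_moves", "payload": {"series": [[[-0.0142,0.0236,0],[0,0,0],0.03],[[0,0,0.03],[0,0,0],0.03],[[0,0,0.03],[0,0,0],0.03],[[0,0,0.03],[0,0,0],0.03],[[0,0,0.03],[0,0,0],0.03],[[0,0,0.02],[0,0,0],0.03],[[0,0,0],[0,0,0],0.03],[[0,0,0],[0,0,0],0.03]]}}

```text
t: 9.05
ee_pos: [0.6643, 0.0062, 0.0762]
tcp_rot: [[-0.149, 0.989, -0.007], [0.989, 0.149, 0.001], [0.002, -0.007, -1.0]]
wrist_force: [0.5, 0.2, -0.5]
width: 0.0372
grasp_force: 25.9
```

```bash
cat >> h.py <<'E'
def to(x,y,yaw,first=True):
    "turn az, then tool-frame shift at the target yaw"
    s=status.sense(); R=np.array(s["tcp_rot"]); p=s["ee_pos"]; now=np.degrees(np.arctan2(R[1,0],R[0,0]))
    d=(yaw-now+180)%360-180; a=np.radians(yaw); X=np.array([np.cos(a),np.sin(a)]); Y=np.array([X[1],-X[0]]); D=np.array([x-p[0],y-p[1]])
    print("t %.1f pos"%s["t"],np.round(p,4),"tilt z",np.round(R[:,2],3),"j6 %.2f"%s["joints"][5],"w %.4f"%s["width"],"f",np.round(s["wrist_force"],1))
    print("az %.3f  tx %.4f ty %.4f"%(-np.radians(d),X@D,Y@D))
E
python3 - <<'E'
from h import *
to(.6685,.006,98.6)
s=status.sense(); c=wcam(s);im=vision.read_camera("wrist"); cv2.imwrite("pics/w4.png",im[:,:,::-1])
E
```

```text
t 9.1 pos [0.6643 0.0062 0.0762] tilt z [-0.007  0.001 -1.   ] j6 1.33 w 0.0372 f [ 0.5  0.2 -0.5]
az -0.000  tx -0.0008 ty 0.0041
```

View pics/w4.png

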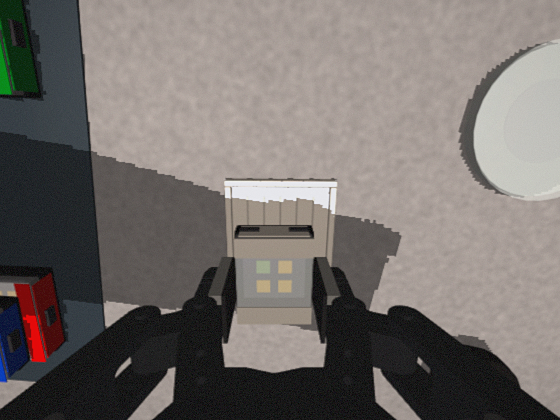

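The white box is over the white tray, aligned in yaw, with the tray's rim at (225–337,180). Lowering it now.

Call:
{"api": "apply_moves", "payload": {"series": [[[-0.001,0.004,0.015],[0,0,0],0.03],[[0,0,0.015],[0,0,0],0.03],[[0,0,0.01],[0,0,0],0.03],[[0,0,0.003],[0,0,0],0.03],[[0,0,0],[0,0,0],0.03],[[0,0,0],[0,0,0],0.03],[[0,0,0],[0,0,0],0.03]]}}

```text
t: 9.68
ee_pos: [0.6722, 0.0055, 0.0373]
tcp_rot: [[-0.15, 0.989, 0.002], [0.989, 0.15, -0.0], [-0.0, 0.002, -1.0]]
wrist_force: [-0.1, -0.1, -0.6]
width: 0.0373
grasp_force: 25.9
```

Call:
{"api": "apply_moves", "payload": {"series": [[[0,0,0.002],[0,0,0],0.03],[[0,0,0],[0,0,0],0.03],[[0,0,0],[0,0,0],0.03]]}}

```text
t: 9.93
ee_pos: [0.6715, 0.0055, 0.0347]
tcp_rot: [[-0.149, 0.989, 0.001], [0.989, 0.149, -0.0], [-0.0, 0.001, -1.0]]
wrist_force: [-0.1, 0.2, -0.8]
width: 0.0372
grasp_force: 25.9
```

Call:
{"api": "apply_moves", "payload": {"series": [[[0,0,0.001],[0,0,0],0.03],[[0,0,0],[0,0,0],0.03],[[0,0,0],[0,0,0],0.03]]}}

```text
t: 10.18
ee_pos: [0.6713, 0.0056, 0.0333]
tcp_rot: [[-0.149, 0.989, -0.0], [0.989, 0.149, -0.0], [0.0, -0.0, -1.0]]
wrist_force: [0.2, 0.4, -0.4]
width: 0.0376
grasp_force: 25.9
```

Call:
{"api": "apply_moves", "payload": {"series": [[[0,-0.003,0.002],[0,0,0],0.03],[[0,0,0],[0,0,0],0.03],[[0,0,0.001],[0,0,0],0.03],[[0,0,0],[0,0,0],0.03],[[0,0,0.001],[0,0,0],0.03],[[0,0,0],[0,0,0],0.03],[[0,0,0],[0,0,0],0.03]]}}

```text
t: 10.77
ee_pos: [0.6684, 0.0051, 0.0297]
tcp_rot: [[-0.15, 0.989, 0.0], [0.989, 0.15, -0.0], [-0.0, 0.0, -1.0]]
wrist_force: [-1.2, -0.2, 3.3]
width: 0.0377
grasp_force: 26.2
```

Call:
{"api": "apply_moves", "payload": {"series": [[[0,0,0.001],[0,0,0],0.03],[[0,0,0],[0,0,0],0.03],[[0,0,0],[0,0,0],0.03]]}}

```text
t: 11.02
ee_pos: [0.6684, 0.0051, 0.0296]
tcp_rot: [[-0.149, 0.989, 0.0], [0.989, 0.149, -0.0], [-0.0, 0.0, -1.0]]
wrist_force: [-2.9, 0.6, 7.2]
width: 0.0377
grasp_force: 26.8
```

Contact felt. Releasing, lifting and returning to the pile.

Call:
{"api": "apply_moves", "payload": {"series": [[[0,0,0],[0,0,0],0.045],[[0,0,0],[0,0,0],0.055],[[0,0,0],[0,0,0],0.055],[[0,0,0],[0,0,0],0.055],[[0,0,-0.01],[0,0,0],0.055],[[0,0,-0.03],[0,0,0],0.055],[[0,0,-0.035],[0,0,0],0.07],[[0,0,-0.035],[0,0,0],0.07],[[0,0,-0.035],[0,0,0],0.07],[[0,0,-0.035],[0,0,0],0.07]]}}

```text
t: 11.85
ee_pos: [0.6681, 0.0051, 0.2106]
tcp_rot: [[-0.149, 0.989, 0.0], [0.989, 0.149, -0.0], [-0.0, 0.0, -1.0]]
wrist_force: [0.8, 0.6, -1.0]
width: 0.0695
grasp_force: 0.0
```

Call:
{"api": "apply_moves", "payload": {"series": [[[0.0145,-0.0236,0],[0,0,0],0.075],[[0.0145,-0.0236,0],[0,0,0],0.075],[[0.0145,-0.0236,0],[0,0,0],0.075],[[0.0145,-0.0236,0],[0,0,0],0.075],[[0.0145,-0.0236,0],[0,0,0],0.075],[[0.0145,-0.0236,0],[0,0,0],0.075],[[0.0145,-0.0236,0],[0,0,0],0.075],[[0.0145,-0.0236,0],[0,0,0],0.075]]}}

```text
t: 12.52
ee_pos: [0.4631, 0.092, 0.2089]
tcp_rot: [[-0.149, 0.989, 0.001], [0.989, 0.149, 0.0], [-0.0, 0.001, -1.0]]
wrist_force: [-0.2, 0.5, -0.1]
width: 0.0753
grasp_force: 0.0
```

Call:
{"api": "apply_moves", "payload": {"series": [[[0,0,0],[0,0,-0.12],0.075],[[0,0,0],[0,0,-0.12],0.075],[[0,0,0],[0,0,-0.12],0.075],[[0,0,0],[0,0,-0.12],0.075],[[0,0,0],[0,0,-0.12],0.075],[[0,0,0],[0,0,-0.12],0.075],[[0,0,0],[0,0,-0.12],0.075],[[0,0,0],[0,0,-0.12],0.075],[[0,0,0],[0,0,-0.12],0.075],[[0,0,0],[0,0,-0.12],0.075]]}}

```text
t: 13.35
ee_pos: [0.4644, 0.0916, 0.209]
tcp_rot: [[-0.977, 0.213, 0.001], [0.213, 0.977, 0.0], [-0.001, 0.0, -1.0]]
wrist_force: [1.1, -0.2, 0.4]
width: 0.075
grasp_force: 0.0
```

Call:
{"api": "apply_moves", "payload": {"series": [[[0,0,0],[0,0,-0.12],0.075],[[0,0,0],[0,0,-0.12],0.075],[[0,0,0],[0,0,-0.08],0.075],[[0,0,0],[0,0,0],0.075],[[0,0,0],[0,0,0],0.075]]}}

```text
t: 13.77
ee_pos: [0.4644, 0.0916, 0.2088]
tcp_rot: [[-0.995, -0.097, 0.001], [-0.097, 0.995, 0.0], [-0.001, -0.0, -1.0]]
wrist_force: [-0.4, -0.1, 0.4]
width: 0.0749
grasp_force: 0.0
```

```bash
python3 - <<'E'
from h import *
s=status.sense(); c=wcam(s);im=vision.read_camera("wrist")
ti=vision.read_camera("top")
for col,n in dict(yellow=(.465,.092),green=(.468,.096),blue=(.474,-.076),red=(.474,-.076)).items(): print(col,box(im,c,col,n,TOP[col]),box(ti,cam("top"),col,n,TOP[col])[0][:2])
cv2.imwrite("pics/w5.png",np.hstack([cv2.resize(im,(400,300)),cv2.resize(ti[90:240,170:370],(400,300))])[:,:,::-1])
to(.4645,.0915,185.6)
E
```

```text
yellow ((array([464.7,  91.6]), 5.9, array([48.9, 72.4])), 1172) (array([438.1,  69.4]), -88.6)
green ((array([467.3,  96.3]), 7.7, array([60.3, 93.7])), 857) (array([429.2,  68.9]), -88.6)
blue ((array([475.7, -76.9]), 4.3, array([52.4, 71.8])), 1161) (array([477.2, -78. ]), 3.9)
red ((array([473.7, -75.2]), 5.6, array([63.8, 93.6])), 1014) (array([475.2, -75.5]), 5.2)
t 13.9 pos [0.4644 0.0916 0.2087] tilt z [ 0.  0. -1.] j6 -0.04 w 0.0746 f [-0.2 -0.1 -0.6]
az -0.000  tx -0.0001 ty -0.0001
```

View pics/w5.png

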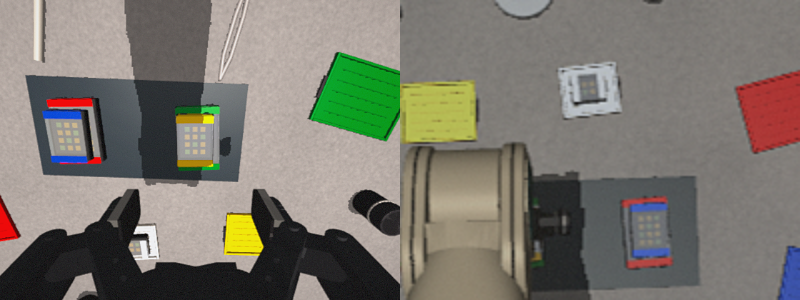

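The white box sits centred in the white tray (right view, 590,88). The yellow box is at (0.4647, 0.0916), straight below the tool. Grasping it.

Call:
{"api": "apply_moves", "payload": {"series": [[[0,0,0.03],[0,0,0],0.075],[[0,0,0.03],[0,0,0],0.075],[[0,0,0.03],[0,0,0],0.075],[[0,0,0.03],[0,0,0],0.075],[[0,0,0.02],[0,0,0],0.07],[[0,0,0.012],[0,0,0],0.07],[[0,0,0.008],[0,0,0],0.07],[[0,0,0],[0,0,0],0.07],[[0,0,0],[0,0,0],0.065],[[0,0,0],[0,0,0],0.06]]}}

```text
t: 14.7
ee_pos: [0.4655, 0.0917, 0.0494]
tcp_rot: [[-0.995, -0.099, 0.002], [-0.099, 0.995, 0.0], [-0.002, -0.0, -1.0]]
wrist_force: [-0.1, -0.8, 0.1]
width: 0.0598
grasp_force: 0.0
```

Call:
{"api": "apply_moves", "payload": {"series": [[[0,0,0],[0,0,0],0.055],[[0,0,0],[0,0,0],0.05],[[0,0,0],[0,0,0],0.042],[[0,0,0],[0,0,0],0.042],[[0,0,0],[0,0,0],0.042],[[0,0,0],[0,0,0],0.042],[[0,0,0],[0,0,0],0.042]]}}

```text
t: 15.28
ee_pos: [0.4656, 0.0915, 0.0496]
tcp_rot: [[-0.995, -0.099, 0.003], [-0.099, 0.995, -0.0], [-0.003, -0.001, -1.0]]
wrist_force: [-0.9, -0.8, 5.7]
width: 0.0494
grasp_force: 26.7
```

Call:
{"api": "apply_moves", "payload": {"series": [[[0,0,-0.01],[0,0,0],0.042],[[0,0,-0.02],[0,0,0],0.042],[[0,0,-0.03],[0,0,0],0.042],[[0,0,-0.03],[0,0,0],0.042],[[0,0,-0.03],[0,0,0],0.042],[[0,0,-0.03],[0,0,0],0.042],[[0,0,0],[0,0,0],0.042],[[0,0,0],[0,0,0],0.042]]}}

```text
t: 15.95
ee_pos: [0.4659, 0.0918, 0.2009]
tcp_rot: [[-0.995, -0.099, 0.005], [-0.099, 0.995, 0.001], [-0.005, -0.0, -1.0]]
wrist_force: [-0.3, -0.0, -0.6]
width: 0.0493
grasp_force: 26.4
```

```bash
python3 - <<'E'
from h import *
to(.633,.211,94)
E
```

```text
t 15.9 pos [0.4659 0.0918 0.2009] tilt z [ 0.005  0.001 -1.   ] j6 -0.04 w 0.0493 f [-0.3 -0.  -0.6]
az 1.600  tx 0.1073 ty 0.1750
```

Call:
{"api": "apply_moves", "payload": {"series": [[[0,0,0],[0,0,0.12],0.042],[[0,0,0],[0,0,0.12],0.042],[[0,0,0],[0,0,0.12],0.042],[[0,0,0],[0,0,0.12],0.042],[[0,0,0],[0,0,0.12],0.042],[[0,0,0],[0,0,0.12],0.042],[[0,0,0],[0,0,0.12],0.042],[[0,0,0],[0,0,0.12],0.042],[[0,0,0],[0,0,0.12],0.042],[[0,0,0],[0,0,0.12],0.042]]}}

```text
t: 16.78
ee_pos: [0.4626, 0.0915, 0.1963]
tcp_rot: [[-0.448, 0.894, -0.004], [0.894, 0.448, -0.0], [0.002, -0.004, -1.0]]
wrist_force: [0.1, -0.2, -1.6]
width: 0.0491
grasp_force: 26.3
```

Call:
{"api": "apply_moves", "payload": {"series": [[[0,0,0],[0,0,0.12],0.042],[[0,0,0],[0,0,0.12],0.042],[[0,0,0],[0,0,0.12],0.042],[[0,0,0],[0,0,0.04],0.042],[[0.0153,0.025,0],[0,0,0],0.042],[[0.0153,0.025,0],[0,0,0],0.042],[[0.0153,0.025,0],[0,0,0],0.042],[[0.0153,0.025,0],[0,0,0],0.042],[[0.0153,0.025,0],[0,0,0],0.042],[[0.0153,0.025,0],[0,0,0],0.042]]}}

```text
t: 17.62
ee_pos: [0.6069, 0.1943, 0.1958]
tcp_rot: [[-0.07, 0.998, -0.004], [0.998, 0.07, -0.001], [-0.001, -0.004, -1.0]]
wrist_force: [0.1, 0.6, -1.0]
width: 0.0499
grasp_force: 26.4
```

Call:
{"api": "apply_moves", "payload": {"series": [[[0.0153,0.025,0],[0,0,0],0.042],[[0,0,0.03],[0,0,0],0.042],[[0,0,0.03],[0,0,0],0.042],[[0,0,0.03],[0,0,0],0.042],[[0,0,0.03],[0,0,0],0.042],[[0,0,0.02],[0,0,0],0.042],[[0,0,0.015],[0,0,0],0.042],[[0,0,0],[0,0,0],0.042],[[0,0,0],[0,0,0],0.042],[[0,0,0],[0,0,0],0.042]]}}

```text
t: 18.45
ee_pos: [0.6313, 0.2107, 0.0434]
tcp_rot: [[-0.07, 0.998, -0.0], [0.998, 0.07, 0.0], [0.0, -0.0, -1.0]]
wrist_force: [-0.5, 0.1, 0.4]
width: 0.0493
grasp_force: 26.4
```

```bash
python3 - <<'E'
from h import *
to(.633,.211,94)
E
```

```text
t 18.4 pos [0.6313 0.2107 0.0434] tilt z [-0.  0. -1.] j6 1.73 w 0.0493 f [-0.5  0.1  0.4]
az 0.000  tx 0.0002 ty 0.0017
```

Call:
{"api": "apply_moves", "payload": {"series": [[[0,0.0015,0.006],[0,0,0],0.042],[[0,0,0.004],[0,0,0],0.042],[[0,0,0.002],[0,0,0],0.042],[[0,0,0],[0,0,0],0.042],[[0,0,0.001],[0,0,0],0.042],[[0,0,0],[0,0,0],0.042],[[0,0,0.001],[0,0,0],0.042],[[0,0,0],[0,0,0],0.042],[[0,0,0],[0,0,0],0.042]]}}

```text
t: 19.2
ee_pos: [0.6329, 0.2108, 0.0293]
tcp_rot: [[-0.07, 0.998, -0.0], [0.998, 0.07, -0.0], [-0.0, -0.0, -1.0]]
wrist_force: [-0.3, 0.1, -0.5]
width: 0.0496
grasp_force: 26.4
```

Call:
{"api": "apply_moves", "payload": {"series": [[[0,0,0.001],[0,0,0],0.042],[[0,0,0],[0,0,0],0.042],[[0,0,0],[0,0,0],0.042]]}}

```text
t: 19.45
ee_pos: [0.6331, 0.2109, 0.0287]
tcp_rot: [[-0.07, 0.998, 0.0], [0.998, 0.07, 0.0], [0.0, 0.0, -1.0]]
wrist_force: [-1.0, -0.8, 2.1]
width: 0.0492
grasp_force: 26.7
```

Call:
{"api": "apply_moves", "payload": {"series": [[[0,0,0],[0,0,0],0.055],[[0,0,0],[0,0,0],0.065],[[0,0,0],[0,0,0],0.065],[[0,0,0],[0,0,0],0.065],[[0,0,-0.01],[0,0,0],0.065],[[0,0,-0.03],[0,0,0],0.07],[[0,0,-0.035],[0,0,0],0.08],[[0,0,-0.035],[0,0,0],0.08],[[0,0,-0.035],[0,0,0],0.08],[[0,0,-0.035],[0,0,0],0.08]]}}

```text
t: 20.28
ee_pos: [0.6327, 0.2107, 0.2109]
tcp_rot: [[-0.07, 0.998, 0.001], [0.998, 0.07, 0.0], [0.0, 0.001, -1.0]]
wrist_force: [0.0, -0.2, -0.4]
width: 0.08
grasp_force: 0.0
```

Call:
{"api": "apply_moves", "payload": {"series": [[[-0.0147,-0.0247,0],[0,0,0],0.082],[[-0.0147,-0.0247,0],[0,0,0],0.082],[[-0.0147,-0.0247,0],[0,0,0],0.082],[[-0.0147,-0.0247,0],[0,0,0],0.082],[[-0.0147,-0.0247,0],[0,0,0],0.082],[[-0.0147,-0.0247,0],[0,0,0],0.082],[[-0.0147,-0.0247,0],[0,0,0],0.082],[[0,0,0],[0,0,-0.12],0.082],[[0,0,0],[0,0,-0.12],0.082],[[0,0,0],[0,0,-0.12],0.082]]}}

```text
t: 21.12
ee_pos: [0.4671, 0.0957, 0.2093]
tcp_rot: [[-0.422, 0.907, 0.001], [0.907, 0.422, 0.0], [-0.0, 0.001, -1.0]]
wrist_force: [0.1, -0.7, 0.3]
width: 0.0818
grasp_force: 0.0
```

Call:
{"api": "apply_moves", "payload": {"series": [[[0,0,0],[0,0,-0.12],0.082],[[0,0,0],[0,0,-0.12],0.082],[[0,0,0],[0,0,-0.12],0.082],[[0,0,0],[0,0,-0.12],0.082],[[0,0,0],[0,0,-0.12],0.082],[[0,0,0],[0,0,-0.12],0.082],[[0,0,0],[0,0,-0.12],0.082],[[0,0,0],[0,0,-0.12],0.082],[[0,0,0],[0,0,-0.12],0.082],[[0,0,0],[0,0,-0.12],0.082]]}}

```text
t: 21.95
ee_pos: [0.4677, 0.0961, 0.2091]
tcp_rot: [[-0.998, -0.065, 0.001], [-0.065, 0.998, 0.0], [-0.001, 0.0, -1.0]]
wrist_force: [-0.2, -0.2, -0.2]
width: 0.0819
grasp_force: 0.0
```

Call:
{"api": "apply_moves", "payload": {"series": [[[0,0,0],[0,0,-0.07],0.082],[[0,0,0],[0,0,0],0.082],[[0,0,0],[0,0,0],0.082]]}}

```text
t: 22.2
ee_pos: [0.4677, 0.096, 0.2089]
tcp_rot: [[-0.992, -0.127, 0.001], [-0.127, 0.992, 0.0], [-0.001, -0.0, -1.0]]
wrist_force: [0.4, 0.1, -0.7]
width: 0.0822
grasp_force: 0.0
```

```bash
python3 - <<'E'
from h import *
s=status.sense(); c=wcam(s);im=vision.read_camera("wrist")
for col,n in dict(green=(.468,.096),blue=(.474,-.076),red=(.474,-.076)).items(): print(col,box(im,c,col,n,TOP[col]))
cv2.imwrite("pics/w6.png",im[:,:,::-1])
to(.4675,.0962,187.4)
E
```

```text
green ((array([466.9,  95.9]), 7.3, array([60.5, 92.7])), 1105)
blue ((array([475.9, -77.5]), 4.3, array([50.7, 72. ])), 1185)
red ((array([473.8, -75.2]), 5.8, array([63.5, 94.1])), 1039)
t 22.2 pos [0.4677 0.096  0.2088] tilt z [ 0.001  0.    -1.   ] j6 -0.06 w 0.0822 f [0.3 0.8 0.3]
az -0.002  tx 0.0001 ty 0.0002
```

View pics/w6.png

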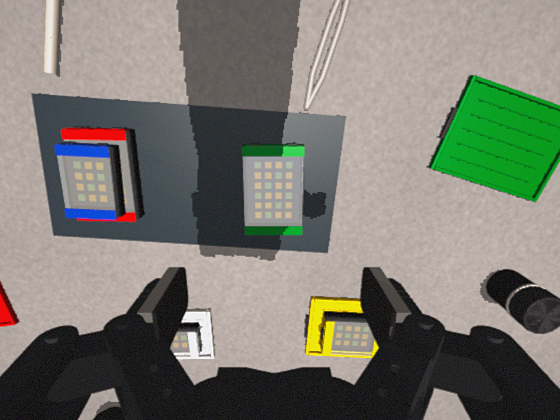

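The yellow box is in its tray at (350,335) and the green box is exposed at (273,190). Grasping green.

Call:
{"api": "apply_moves", "payload": {"series": [[[0,0,0.03],[0,0,0],0.082],[[0,0,0.03],[0,0,0],0.082],[[0,0,0.03],[0,0,0],0.082],[[0,0,0.03],[0,0,0],0.082],[[0,0,0.03],[0,0,0],0.082],[[0,0,0.02],[0,0,0],0.082],[[0,0,0.01],[0,0,0],0.082],[[0,0,0.005],[0,0,0],0.08],[[0,0,0],[0,0,0],0.075],[[0,0,0],[0,0,0],0.07]], "squeeze": 30}}

```text
t: 23.08
ee_pos: [0.4687, 0.0961, 0.0243]
tcp_rot: [[-0.992, -0.128, 0.002], [-0.128, 0.992, 0.0], [-0.002, -0.0, -1.0]]
wrist_force: [1.4, 0.5, 1.1]
width: 0.0696
grasp_force: 0.0
```

Call:
{"api": "apply_moves", "payload": {"series": [[[0,0,0],[0,0,0],0.065],[[0,0,0],[0,0,0],0.06],[[0,0,0],[0,0,0],0.054],[[0,0,0],[0,0,0],0.054],[[0,0,0],[0,0,0],0.054],[[0,0,0],[0,0,0],0.054],[[0,0,0],[0,0,0],0.054]]}}

```text
t: 23.67
ee_pos: [0.4694, 0.0961, 0.025]
tcp_rot: [[-0.992, -0.129, 0.004], [-0.129, 0.992, 0.0], [-0.004, -0.0, -1.0]]
wrist_force: [-0.1, -0.8, 6.2]
width: 0.0615
grasp_force: 33.7
```

Call:
{"api": "apply_moves", "payload": {"series": [[[0,0,-0.01],[0,0,0],0.054],[[0,0,-0.02],[0,0,0],0.054],[[0,0,-0.03],[0,0,0],0.054],[[0,0,-0.03],[0,0,0],0.054],[[0,0,-0.03],[0,0,0],0.054],[[0,0,-0.03],[0,0,0],0.054],[[0,0,0],[0,0,0],0.054],[[0,0,0],[0,0,0],0.054]]}}

```text
t: 24.33
ee_pos: [0.4693, 0.0962, 0.176]
tcp_rot: [[-0.992, -0.129, 0.006], [-0.129, 0.992, 0.001], [-0.006, -0.0, -1.0]]
wrist_force: [-0.5, -0.8, -2.3]
width: 0.0611
grasp_force: 33.5
```

```bash
python3 - <<'E'
from h import *
to(.391,.3225,260.1)
E
```

```text
t 24.3 pos [0.4693 0.0962 0.176 ] tilt z [ 0.006  0.001 -1.   ] j6 -0.06 w 0.0611 f [-0.5 -0.8 -2.3]
az -1.269  tx -0.2094 ty 0.1161
```

Call:
{"api": "apply_moves", "payload": {"series": [[[0,0,0],[0,0,-0.12],0.054],[[0,0,0],[0,0,-0.12],0.054],[[0,0,0],[0,0,-0.12],0.054],[[0,0,0],[0,0,-0.12],0.054],[[0,0,0],[0,0,-0.12],0.054],[[0,0,0],[0,0,-0.12],0.054],[[0,0,0],[0,0,-0.12],0.054],[[0,0,0],[0,0,-0.12],0.054],[[0,0,0],[0,0,-0.12],0.054],[[0,0,0],[0,0,-0.12],0.054]]}}

```text
t: 25.17
ee_pos: [0.4658, 0.0959, 0.1714]
tcp_rot: [[-0.234, -0.972, -0.004], [-0.972, 0.234, -0.0], [0.001, 0.004, -1.0]]
wrist_force: [0.1, -1.7, -1.4]
width: 0.0612
grasp_force: 33.4
```

Call:
{"api": "apply_moves", "payload": {"series": [[[0,0,0],[0,0,-0.069],0.054],[[-0.0264,0.0145,0],[0,0,0],0.054],[[-0.0264,0.0145,0],[0,0,0],0.054],[[-0.0264,0.0145,0],[0,0,0],0.054],[[-0.0264,0.0145,0],[0,0,0],0.054],[[-0.0264,0.0145,0],[0,0,0],0.054],[[-0.0264,0.0145,0],[0,0,0],0.054],[[-0.0264,0.0145,0],[0,0,0],0.054],[[-0.0264,0.0145,0],[0,0,0],0.054],[[0,0,0],[0,0,0],0.054]]}}

```text
t: 26.0
ee_pos: [0.3869, 0.3272, 0.1717]
tcp_rot: [[-0.167, -0.986, -0.003], [-0.986, 0.167, 0.001], [-0.0, 0.003, -1.0]]
wrist_force: [0.1, 0.8, -1.5]
width: 0.0611
grasp_force: 33.4
```

Call:
{"api": "apply_moves", "payload": {"series": [[[0,0,0.03],[0,0,0],0.054],[[0,0,0.03],[0,0,0],0.054],[[0,0,0.03],[0,0,0],0.054],[[0,0,0.025],[0,0,0],0.054],[[0,0,0.015],[0,0,0],0.054],[[0,0,0],[0,0,0],0.054],[[0,0,0],[0,0,0],0.054],[[0,0,0],[0,0,0],0.054]]}}

```text
t: 26.67
ee_pos: [0.3899, 0.3239, 0.0436]
tcp_rot: [[-0.172, -0.985, 0.0], [-0.985, 0.172, 0.0], [-0.0, -0.0, -1.0]]
wrist_force: [1.1, 0.6, -1.1]
width: 0.0612
grasp_force: 33.5
```

```bash
python3 - <<'E'
from h import *
to(.391,.3245,260.1)
E
```

```text
t 26.7 pos [0.3899 0.3239 0.0436] tilt z [ 0.  0. -1.] j6 -0.83 w 0.0612 f [ 1.1  0.6 -1.1]
az -0.000  tx -0.0008 ty -0.0010
```

Down to contact, expected near TCP z of 0.026.

Call:
{"api": "apply_moves", "payload": {"series": [[[-0.001,-0.001,0.008],[0,0,0],0.054],[[0,0,0.005],[0,0,0],0.054],[[0,0,0.002],[0,0,0],0.054],[[0,0,0],[0,0,0],0.054],[[0,0,0.001],[0,0,0],0.054],[[0,0,0],[0,0,0],0.054],[[0,0,0.001],[0,0,0],0.054],[[0,0,0],[0,0,0],0.054],[[0,0,0],[0,0,0],0.054]]}}

```text
t: 27.42
ee_pos: [0.3908, 0.3249, 0.0264]
tcp_rot: [[-0.172, -0.985, 0.0], [-0.985, 0.172, 0.0], [-0.0, -0.0, -1.0]]
wrist_force: [-0.5, -0.2, -2.2]
width: 0.0614
grasp_force: 33.5
```

Call:
{"api": "apply_moves", "payload": {"series": [[[0,0,0.001],[0,0,0],0.054],[[0,0,0],[0,0,0],0.054],[[0,0,0],[0,0,0],0.054]]}}

```text
t: 27.67
ee_pos: [0.3909, 0.3249, 0.0261]
tcp_rot: [[-0.172, -0.985, 0.0], [-0.985, 0.172, 0.0], [-0.0, -0.0, -1.0]]
wrist_force: [-3.1, -2.6, 4.9]
width: 0.0612
grasp_force: 34.3
```

Call:
{"api": "apply_moves", "payload": {"series": [[[0,0,0],[0,0,0],0.065],[[0,0,0],[0,0,0],0.077],[[0,0,0],[0,0,0],0.077],[[0,0,0],[0,0,0],0.077],[[0,0,-0.01],[0,0,0],0.077],[[0,0,-0.03],[0,0,0],0.077],[[0,0,-0.035],[0,0,0],0.077],[[0,0,-0.035],[0,0,0],0.075],[[0,0,-0.035],[0,0,0],0.075],[[0,0,-0.035],[0,0,0],0.075]], "squeeze": 25}}

```text
t: 28.5
ee_pos: [0.3905, 0.3246, 0.2077]
tcp_rot: [[-0.172, -0.985, 0.0], [-0.985, 0.172, 0.0], [-0.0, -0.0, -1.0]]
wrist_force: [0.7, -0.3, -1.0]
width: 0.0751
grasp_force: 0.0
```

Call:
{"api": "apply_moves", "payload": {"series": [[[0.0294,-0.0118,0],[0,0,0],0.075],[[0.0294,-0.0118,0],[0,0,0],0.075],[[0.0294,-0.0118,0],[0,0,0],0.075],[[0.0294,-0.0118,0],[0,0,0],0.075],[[0.0294,-0.0118,0],[0,0,0],0.075],[[0.0294,-0.0118,0],[0,0,0],0.075],[[0.0294,-0.0118,0],[0,0,0],0.075],[[0.0294,-0.0118,0],[0,0,0],0.075],[[0.0294,-0.0118,0],[0,0,0],0.075],[[0.0294,-0.0118,0],[0,0,0],0.075]]}}

```text
t: 29.33
ee_pos: [0.4565, 0.0134, 0.2061]
tcp_rot: [[-0.172, -0.985, 0.001], [-0.985, 0.172, -0.0], [-0.0, -0.001, -1.0]]
wrist_force: [0.0, -0.0, -0.4]
width: 0.0748
grasp_force: 0.0
```

Call:
{"api": "apply_moves", "payload": {"series": [[[0.0294,-0.0118,0],[0,0,0],0.075],[[0.0294,-0.0118,0],[0,0,0],0.075],[[0.0294,-0.0118,0],[0,0,0],0.075],[[0,0,0],[0,0,0.12],0.075],[[0,0,0],[0,0,0.12],0.075],[[0,0,0],[0,0,0.12],0.075],[[0,0,0],[0,0,0.12],0.075],[[0,0,0],[0,0,0.12],0.075],[[0,0,0],[0,0,0.12],0.075],[[0,0,0],[0,0,0.12],0.075]]}}

```text
t: 30.17
ee_pos: [0.4762, -0.0781, 0.206]
tcp_rot: [[-0.851, -0.525, 0.0], [-0.525, 0.851, -0.0], [-0.0, -0.0, -1.0]]
wrist_force: [-0.2, 0.1, -0.1]
width: 0.0751
grasp_force: 0.0
```

Call:
{"api": "apply_moves", "payload": {"series": [[[0,0,0],[0,0,0.12],0.075],[[0,0,0],[0,0,0.12],0.075],[[0,0,0],[0,0,0.12],0.075],[[0,0,0],[0,0,0.12],0.075],[[0,0,0],[0,0,0],0.075],[[0,0,0],[0,0,0],0.075]]}}

```text
t: 30.67
ee_pos: [0.4762, -0.078, 0.2058]
tcp_rot: [[-0.997, -0.081, 0.0], [-0.081, 0.997, -0.0], [-0.0, -0.0, -1.0]]
wrist_force: [0.4, -0.2, -0.1]
width: 0.075
grasp_force: 0.0
```

```bash
python3 - <<'E'
from h import *
s=status.sense(); c=wcam(s);im=vision.read_camera("wrist")
for col,n in dict(blue=(.474,-.076),red=(.474,-.076)).items(): print(col,box(im,c,col,n,TOP[col]))
cv2.imwrite("pics/w7.png",im[:,:,::-1])
to(.476,-.0773,184.3)
E
```

```text
blue ((array([475.6, -78. ]), 4.2, array([47.3, 71.6])), 1098)
red ((array([473.5, -75.9]), 6.5, array([61.1, 94.4])), 902)
t 30.7 pos [ 0.4763 -0.078   0.2057] tilt z [ 0. -0. -1.] j6 -0.38 w 0.0751 f [ 0.2 -0.3 -1. ]
az 0.006  tx 0.0002 ty 0.0007
```

View pics/w7.png

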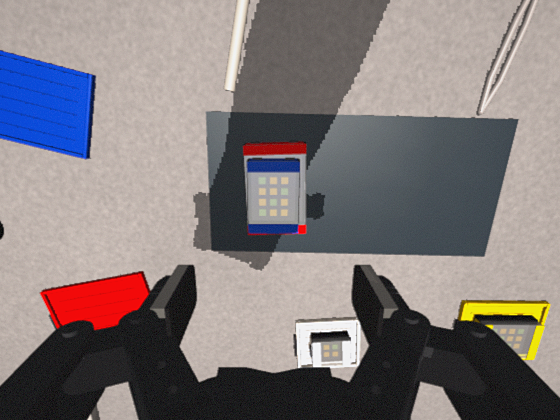

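The blue box lies under the tool at (273,195), and its yaw agrees with the tool. Grasping blue.

Call:
{"api": "apply_moves", "payload": {"series": [[[0,0,0.03],[0,0,0],0.075],[[0,0,0.03],[0,0,0],0.075],[[0,0,0.03],[0,0,0],0.075],[[0,0,0.03],[0,0,0],0.075],[[0,0,0.02],[0,0,0],0.07],[[0,0,0.012],[0,0,0],0.07],[[0,0,0.005],[0,0,0],0.07],[[0,0,0],[0,0,0],0.07],[[0,0,0],[0,0,0],0.065],[[0,0,0],[0,0,0],0.06]]}}

```text
t: 31.55
ee_pos: [0.4775, -0.0784, 0.0495]
tcp_rot: [[-0.997, -0.079, 0.002], [-0.079, 0.997, -0.001], [-0.002, -0.001, -1.0]]
wrist_force: [-0.1, -0.2, -0.1]
width: 0.0603
grasp_force: 0.0
```

Call:
{"api": "apply_moves", "payload": {"series": [[[0,0,0],[0,0,0],0.055],[[0,0,0],[0,0,0],0.05],[[0,0,0],[0,0,0],0.042],[[0,0,0],[0,0,0],0.042],[[0,0,0],[0,0,0],0.042],[[0,0,0],[0,0,0],0.042],[[0,0,0],[0,0,0],0.042]]}}

```text
t: 32.13
ee_pos: [0.4774, -0.0784, 0.0496]
tcp_rot: [[-0.997, -0.078, 0.002], [-0.078, 0.997, -0.001], [-0.002, -0.001, -1.0]]
wrist_force: [-0.7, -0.1, 6.1]
width: 0.0492
grasp_force: 26.8
```

Call:
{"api": "apply_moves", "payload": {"series": [[[0,0,-0.01],[0,0,0],0.042],[[0,0,-0.02],[0,0,0],0.042],[[0,0,-0.03],[0,0,0],0.042],[[0,0,-0.03],[0,0,0],0.042],[[0,0,-0.03],[0,0,0],0.042],[[0,0,-0.03],[0,0,0],0.042],[[0,0,0],[0,0,0],0.042],[[0,0,0],[0,0,0],0.042]]}}

```text
t: 32.8
ee_pos: [0.4779, -0.0784, 0.2011]
tcp_rot: [[-0.997, -0.078, 0.005], [-0.078, 0.997, -0.001], [-0.005, -0.002, -1.0]]
wrist_force: [0.1, 0.7, -1.4]
width: 0.0491
grasp_force: 26.2
```

```bash
python3 - <<'E'
from h import *
to(.413,-.3135,260.1)
E
```

```text
t 32.8 pos [ 0.4779 -0.0784  0.2011] tilt z [ 0.005 -0.001 -1.   ] j6 -0.37 w 0.0491 f [ 0.1  0.7 -1.4]
az -1.320  tx 0.2427 ty 0.0235
```

Call:
{"api": "apply_moves", "payload": {"series": [[[0,0,0],[0,0,-0.12],0.042],[[0,0,0],[0,0,-0.12],0.042],[[0,0,0],[0,0,-0.12],0.042],[[0,0,0],[0,0,-0.12],0.042],[[0,0,0],[0,0,-0.12],0.042],[[0,0,0],[0,0,-0.12],0.042],[[0,0,0],[0,0,-0.12],0.042],[[0,0,0],[0,0,-0.12],0.042],[[0,0,0],[0,0,-0.12],0.042],[[0,0,0],[0,0,-0.12],0.042]]}}

```text
t: 33.63
ee_pos: [0.4747, -0.0775, 0.1965]
tcp_rot: [[-0.283, -0.959, -0.004], [-0.959, 0.283, 0.001], [-0.0, 0.004, -1.0]]
wrist_force: [0.3, 0.2, -0.4]
width: 0.0494
grasp_force: 26.1
```

Call:
{"api": "apply_moves", "payload": {"series": [[[0,0,0],[0,0,-0.12],0.042],[[0.0301,0.0029,0],[0,0,0],0.042],[[0.0301,0.0029,0],[0,0,0],0.042],[[0.0301,0.0029,0],[0,0,0],0.042],[[0.0301,0.0029,0],[0,0,0],0.042],[[0.0301,0.0029,0],[0,0,0],0.042],[[0.0301,0.0029,0],[0,0,0],0.042],[[0.0301,0.0029,0],[0,0,0],0.042],[[0.0301,0.0029,0],[0,0,0],0.042],[[0,0,0],[0,0,0],0.042]]}}

```text
t: 34.47
ee_pos: [0.4105, -0.3151, 0.197]
tcp_rot: [[-0.176, -0.984, -0.002], [-0.984, 0.176, -0.001], [0.002, 0.001, -1.0]]
wrist_force: [-0.7, -0.0, -1.3]
width: 0.0492
grasp_force: 26.1
```

Call:
{"api": "apply_moves", "payload": {"series": [[[0,0,0.03],[0,0,0],0.042],[[0,0,0.03],[0,0,0],0.042],[[0,0,0.03],[0,0,0],0.042],[[0,0,0.03],[0,0,0],0.042],[[0,0,0.02],[0,0,0],0.042],[[0,0,0.015],[0,0,0],0.042],[[0,0,0],[0,0,0],0.042],[[0,0,0],[0,0,0],0.042],[[0,0,0],[0,0,0],0.042]]}}

```text
t: 35.22
ee_pos: [0.4122, -0.3111, 0.0436]
tcp_rot: [[-0.171, -0.985, 0.0], [-0.985, 0.171, 0.0], [-0.0, 0.0, -1.0]]
wrist_force: [-0.3, 0.1, -0.4]
width: 0.0491
grasp_force: 26.2
```

```bash
python3 - <<'E'
from h import *
to(.4133,-.3115,260.1)
E
```

```text
t 35.2 pos [ 0.4122 -0.3111  0.0436] tilt z [ 0.  0. -1.] j6 -2.17 w 0.0491 f [-0.3  0.1 -0.4]
az 0.001  tx 0.0003 ty -0.0011
```

Call:
{"api": "apply_moves", "payload": {"series": [[[0,-0.001,0.006],[0,0,0],0.042],[[0,0,0.004],[0,0,0],0.042],[[0,0,0.002],[0,0,0],0.042],[[0,0,0],[0,0,0],0.042],[[0,0,0.001],[0,0,0],0.042],[[0,0,0],[0,0,0],0.042],[[0,0,0.001],[0,0,0],0.042],[[0,0,0],[0,0,0],0.042],[[0,0,0],[0,0,0],0.042]]}}

```text
t: 35.97
ee_pos: [0.413, -0.3115, 0.0293]
tcp_rot: [[-0.172, -0.985, -0.0], [-0.985, 0.172, -0.0], [0.0, 0.0, -1.0]]
wrist_force: [0.2, -0.3, 0.2]
width: 0.0494
grasp_force: 26.2
```

Call:
{"api": "apply_moves", "payload": {"series": [[[0,0,0.001],[0,0,0],0.042],[[0,0,0],[0,0,0],0.042],[[0,0,0],[0,0,0],0.042]]}}

```text
t: 36.22
ee_pos: [0.4132, -0.3116, 0.0286]
tcp_rot: [[-0.172, -0.985, 0.0], [-0.985, 0.172, -0.0], [0.0, -0.0, -1.0]]
wrist_force: [-0.6, 1.1, 2.1]
width: 0.0496
grasp_force: 26.6
```

Call:
{"api": "apply_moves", "payload": {"series": [[[0,0,0],[0,0,0],0.055],[[0,0,0],[0,0,0],0.065],[[0,0,0],[0,0,0],0.065],[[0,0,0],[0,0,0],0.065],[[0,0,-0.01],[0,0,0],0.065],[[0,0,-0.03],[0,0,0],0.07],[[0,0,-0.035],[0,0,0],0.08],[[0,0,-0.035],[0,0,0],0.08],[[0,0,-0.035],[0,0,0],0.08],[[0,0,-0.035],[0,0,0],0.08]]}}

```text
t: 37.05
ee_pos: [0.4128, -0.3111, 0.2108]
tcp_rot: [[-0.172, -0.985, 0.0], [-0.985, 0.172, -0.0], [0.0, -0.0, -1.0]]
wrist_force: [1.3, 0.5, -0.4]
width: 0.0803
grasp_force: 0.0
```

Call:
{"api": "apply_moves", "payload": {"series": [[[-0.0304,-0.0024,0],[0,0,0],0.082],[[-0.0304,-0.0024,0],[0,0,0],0.082],[[-0.0304,-0.0024,0],[0,0,0],0.082],[[-0.0304,-0.0024,0],[0,0,0],0.082],[[-0.0304,-0.0024,0],[0,0,0],0.082],[[-0.0304,-0.0024,0],[0,0,0],0.082],[[-0.0304,-0.0024,0],[0,0,0],0.082],[[-0.0304,-0.0024,0],[0,0,0],0.082],[[0,0,0],[0,0,0.12],0.082],[[0,0,0],[0,0,0.12],0.082]]}}

```text
t: 37.88
ee_pos: [0.4738, -0.0733, 0.209]
tcp_rot: [[-0.403, -0.915, 0.0], [-0.915, 0.403, -0.0], [-0.0, -0.0, -1.0]]
wrist_force: [0.5, -0.6, -0.0]
width: 0.0819
grasp_force: 0.0
```

Call:
{"api": "apply_moves", "payload": {"series": [[[0,0,0],[0,0,0.12],0.082],[[0,0,0],[0,0,0.12],0.082],[[0,0,0],[0,0,0.12],0.082],[[0,0,0],[0,0,0.12],0.082],[[0,0,0],[0,0,0.12],0.082],[[0,0,0],[0,0,0.12],0.082],[[0,0,0],[0,0,0.12],0.082],[[0,0,0],[0,0,0.12],0.082],[[0,0,0],[0,0,0.093],0.082],[[0,0,0],[0,0,0],0.082]]}}

```text
t: 38.72
ee_pos: [0.4736, -0.0751, 0.209]
tcp_rot: [[-0.995, -0.104, 0.0], [-0.104, 0.995, -0.0], [-0.0, -0.0, -1.0]]
wrist_force: [-0.5, -0.0, 0.0]
width: 0.0815
grasp_force: 0.0
```

```bash
python3 - <<'E'
from h import *
s=status.sense(); c=wcam(s);im=vision.read_camera("wrist")
print(box(im,c,"red",(.474,-.076),.024))
cv2.imwrite("pics/w8.png",im[:,:,::-1])
to(.4736,-.0756,186)
E
```

```text
((array([473.4, -75.5]), 6.4, array([60.7, 94.2])), 1287)
t 38.8 pos [ 0.4737 -0.0751  0.2089] tilt z [ 0. -0. -1.] j6 -0.40 w 0.0820 f [-0.5 -0.8  0.8]
az 0.002  tx 0.0001 ty -0.0005
```

View pics/w8.png

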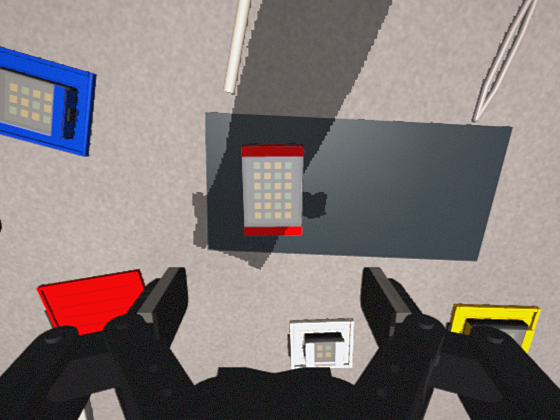

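The blue box is in its tray at (28,98). Red is the only box left on the mat, at (272,190), and the tool is centred over it. Grasping red.

Call:
{"api": "apply_moves", "payload": {"series": [[[0,0,0.03],[0,0,0],0.082],[[0,0,0.03],[0,0,0],0.082],[[0,0,0.03],[0,0,0],0.082],[[0,0,0.03],[0,0,0],0.082],[[0,0,0.03],[0,0,0],0.082],[[0,0,0.02],[0,0,0],0.082],[[0,0,0.01],[0,0,0],0.082],[[0,0,0.005],[0,0,0],0.08],[[0,0,0],[0,0,0],0.075],[[0,0,0],[0,0,0],0.07]], "squeeze": 30}}

```text
t: 39.6
ee_pos: [0.4748, -0.0754, 0.0243]
tcp_rot: [[-0.994, -0.106, 0.002], [-0.106, 0.994, -0.0], [-0.002, -0.001, -1.0]]
wrist_force: [1.3, 0.4, 0.6]
width: 0.0704
grasp_force: 0.0
```

Call:
{"api": "apply_moves", "payload": {"series": [[[0,0,0],[0,0,0],0.065],[[0,0,0],[0,0,0],0.06],[[0,0,0],[0,0,0],0.054],[[0,0,0],[0,0,0],0.054],[[0,0,0],[0,0,0],0.054],[[0,0,0],[0,0,0],0.054],[[0,0,0],[0,0,0],0.054]]}}

```text
t: 40.18
ee_pos: [0.4754, -0.0756, 0.025]
tcp_rot: [[-0.994, -0.105, 0.003], [-0.105, 0.994, -0.001], [-0.003, -0.001, -1.0]]
wrist_force: [-1.1, 1.2, 6.1]
width: 0.0615
grasp_force: 33.6
```

Call:
{"api": "apply_moves", "payload": {"series": [[[0,0,-0.01],[0,0,0],0.054],[[0,0,-0.02],[0,0,0],0.054],[[0,0,-0.03],[0,0,0],0.054],[[0,0,-0.03],[0,0,0],0.054],[[0,0,-0.03],[0,0,0],0.054],[[0,0,-0.03],[0,0,0],0.054],[[0,0,0],[0,0,0],0.054],[[0,0,0],[0,0,0],0.054]]}}

```text
t: 40.85
ee_pos: [0.4755, -0.0756, 0.1762]
tcp_rot: [[-0.994, -0.105, 0.006], [-0.105, 0.994, -0.002], [-0.005, -0.002, -1.0]]
wrist_force: [-0.0, 0.5, -0.6]
width: 0.0614
grasp_force: 33.1
```

```bash
python3 - <<'E'
from h import *
to(.6505,-.269,106.1)
E
```

```text
t 40.9 pos [ 0.4755 -0.0756  0.1762] tilt z [ 0.006 -0.002 -1.   ] j6 -0.40 w 0.0614 f [-0.   0.5 -0.6]
az 1.395  tx -0.2343 ty 0.1146
```

Call:
{"api": "apply_moves", "payload": {"series": [[[0,0,0],[0,0,0.12],0.054],[[0,0,0],[0,0,0.12],0.054],[[0,0,0],[0,0,0.12],0.054],[[0,0,0],[0,0,0.12],0.054],[[0,0,0],[0,0,0.12],0.054],[[0,0,0],[0,0,0.12],0.054],[[0,0,0],[0,0,0.12],0.054],[[0,0,0],[0,0,0.12],0.054],[[0,0,0],[0,0,0.12],0.054],[[0,0,0],[0,0,0.12],0.054]]}}

```text
t: 41.68
ee_pos: [0.4721, -0.0746, 0.1715]
tcp_rot: [[-0.453, 0.892, -0.004], [0.892, 0.453, 0.001], [0.003, -0.003, -1.0]]
wrist_force: [-0.8, -0.5, -0.5]
width: 0.0613
grasp_force: 33.0
```

Call:
{"api": "apply_moves", "payload": {"series": [[[0,0,0],[0,0,0.12],0.054],[[0,0,0],[0,0,0.075],0.054],[[-0.026,0.0127,0],[0,0,0],0.054],[[-0.026,0.0127,0],[0,0,0],0.054],[[-0.026,0.0127,0],[0,0,0],0.054],[[-0.026,0.0127,0],[0,0,0],0.054],[[-0.026,0.0127,0],[0,0,0],0.054],[[-0.026,0.0127,0],[0,0,0],0.054],[[-0.026,0.0127,0],[0,0,0],0.054],[[-0.026,0.0127,0],[0,0,0],0.054]]}}

```text
t: 42.52
ee_pos: [0.6283, -0.2472, 0.1709]
tcp_rot: [[-0.277, 0.961, -0.004], [0.961, 0.277, 0.002], [0.003, -0.003, -1.0]]
wrist_force: [0.4, 0.1, -0.9]
width: 0.0613
grasp_force: 33.0
```

Call:
{"api": "apply_moves", "payload": {"series": [[[-0.026,0.0127,0],[0,0,0],0.054],[[0,0,0.03],[0,0,0],0.054],[[0,0,0.03],[0,0,0],0.054],[[0,0,0.03],[0,0,0],0.054],[[0,0,0.025],[0,0,0],0.054],[[0,0,0.012],[0,0,0],0.054],[[0,0,0],[0,0,0],0.054],[[0,0,0],[0,0,0],0.054],[[0,0,0],[0,0,0],0.054]]}}

```text
t: 43.27
ee_pos: [0.6495, -0.2688, 0.0478]
tcp_rot: [[-0.277, 0.961, 0.002], [0.961, 0.277, -0.001], [-0.002, 0.002, -1.0]]
wrist_force: [0.4, 0.7, 0.0]
width: 0.0613
grasp_force: 33.0
```

```bash
python3 - <<'E'
from h import *
to(.6505,-.269,106.1)
E
```

```text
t 43.3 pos [ 0.6495 -0.2688  0.0478] tilt z [ 0.002 -0.001 -1.   ] j6 0.81 w 0.0613 f [0.4 0.7 0. ]
az 0.000  tx -0.0005 ty 0.0009
```

Call:
{"api": "apply_moves", "payload": {"series": [[[0,0.001,0.009],[0,0,0],0.054],[[0,0,0.006],[0,0,0],0.054],[[0,0,0.003],[0,0,0],0.054],[[0,0,0],[0,0,0],0.054],[[0,0,0.001],[0,0,0],0.054],[[0,0,0],[0,0,0],0.054],[[0,0,0.001],[0,0,0],0.054],[[0,0,0],[0,0,0],0.054],[[0,0,0],[0,0,0],0.054]]}}

```text
t: 44.02
ee_pos: [0.6495, -0.268, 0.0264]
tcp_rot: [[-0.277, 0.961, 0.0], [0.961, 0.277, -0.0], [-0.0, 0.0, -1.0]]
wrist_force: [0.6, 1.0, -0.4]
width: 0.0611
grasp_force: 33.0
```

Call:
{"api": "apply_moves", "payload": {"series": [[[0,0,0.001],[0,0,0],0.054],[[0,0,0],[0,0,0],0.054],[[0,0,0],[0,0,0],0.054]]}}

```text
t: 44.27
ee_pos: [0.6496, -0.2681, 0.0261]
tcp_rot: [[-0.277, 0.961, 0.0], [0.961, 0.277, -0.0], [-0.0, 0.0, -1.0]]
wrist_force: [-1.0, 1.4, 5.1]
width: 0.0614
grasp_force: 33.6
```

Call:
{"api": "apply_moves", "payload": {"series": [[[0,0,0],[0,0,0],0.065],[[0,0,0],[0,0,0],0.077],[[0,0,0],[0,0,0],0.077],[[0,0,0],[0,0,0],0.077],[[0,0,-0.01],[0,0,0],0.077],[[0,0,-0.03],[0,0,0],0.077],[[0,0,-0.035],[0,0,0],0.077],[[0,0,-0.035],[0,0,0],0.077],[[0,0,-0.035],[0,0,0],0.077],[[0,0,-0.035],[0,0,0],0.077]]}}

```text
t: 45.1
ee_pos: [0.6492, -0.2679, 0.2078]
tcp_rot: [[-0.277, 0.961, 0.001], [0.961, 0.277, -0.0], [-0.0, 0.0, -1.0]]
wrist_force: [0.7, -0.1, 0.5]
width: 0.077
grasp_force: 0.0
```

Call:
{"api": "apply_moves", "payload": {"series": [[[0.0275,-0.0152,0],[0,0,0],0.077],[[0.0275,-0.0152,0],[0,0,0],0.077],[[0.0275,-0.0152,0],[0,0,0],0.077],[[0.0275,-0.0152,0],[0,0,0],0.077],[[0.0275,-0.0152,0],[0,0,0],0.077],[[0.0275,-0.0152,0],[0,0,0],0.077],[[0.0275,-0.0152,0],[0,0,0],0.077],[[0.0275,-0.0152,0],[0,0,0],0.077],[[0,0,0],[0,0,0],0.077],[[0,0,0],[0,0,0],0.077]]}}

```text
t: 45.93
ee_pos: [0.4704, -0.0893, 0.2059]
tcp_rot: [[-0.279, 0.96, 0.001], [0.96, 0.279, -0.0], [-0.0, 0.0, -1.0]]
wrist_force: [-0.4, -0.3, -0.1]
width: 0.0772
grasp_force: 0.0
```

```bash
python3 - <<'E'
from h import *
c=cam("top"); ti=vision.read_camera("top"); cv2.imwrite("pics/top9.png",cv2.resize(ti[100:280,90:430],(800,424),interpolation=cv2.INTER_CUBIC)[:,:,::-1])
for n,(x,y,a,h) in dict(yellow=(.633,.211,94,.023),white=(.6685,.006,98.6,.021),red=(.65,-.267,106.1,.025),green=(.391,.3225,80.1,.025),blue=(.413,-.3135,80.1,.023)).items():
    m=hue(ti,n); print(n)
    for r in vision.look_for(n+"_box","top")[:2]: print("  ",np.round(r["location"],3),round(r["p"],2))
E
```

```text
yellow
   [0.632 0.208 0.024] 0.96
white
   [0.664 0.004 0.018] 0.83
red
   [ 0.646 -0.267  0.026] 0.68
   [ 0.273 -0.359  0.022] 0.61
green
   [0.392 0.321 0.025] 0.65
blue
   [ 0.413 -0.311  0.026] 0.76
```

View pics/top9.png

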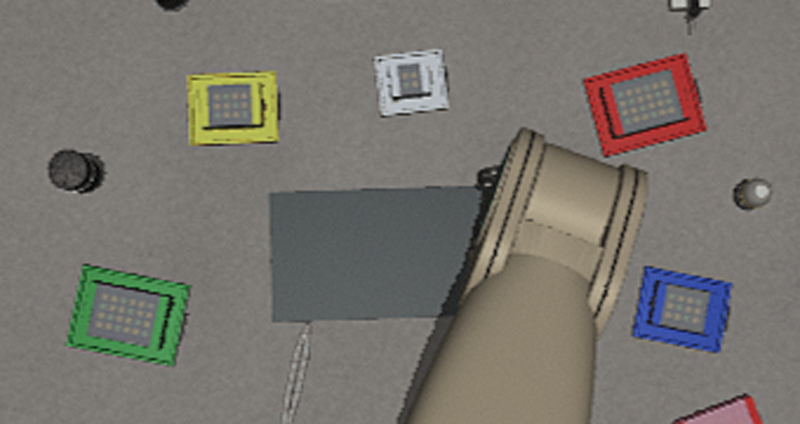

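All five boxes sit flat and centred in their own trays, and the arm is clear: yellow (235,105), white (410,82), red (645,103), green (128,315), blue (683,308). Handing in.

```bash
python3 -c "
from plant import manip
print(manip.close_job())"
```

```text
the job is handed in; nothing more can be done
None
```

All five boxes are in the trays of their own colour, lid up and within about 5 mm of centre by the top camera; I handed the job in after about 46 s of robot time, but no verdict came back.

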